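Clamp a bearing in the bench gauge with the coarse ring only

ROBOT

A 6-joint arm with a two-finger parallel gripper is mounted at the origin on the work surface. World frame = base frame: x ahead of the robot, y to its left, z up, the work surface at z = 0. Lengths are in mm, angles in rad, forces in N, time in s.
With the tool pointing down it reaches from about 350 to 975 mm from the base axis. Payload 7.1 kg.
Tool frame: the origin (TCP) lies midway between the tips of the shut fingers; the grasp point (between the pads) lies 19 mm behind it (ctrl.grip_point_offset is the distance from the TCP to the grasp point, in mm); z points along the fingers, y is the line along which they close (so a half turn about z gives the same grasp; the last joint's range is limited). The gripper opens to 88 mm and grips with 3 to 60 N. Pads are 20 mm wide; open, the fingers measure 115 mm over their backs; the gripper's body (75 mm by 178 mm) begins 61 mm behind the grasp point.
Start: joints at [-1.26, 0.423, 1.63, -0, 1.089, -0.019], TCP at [202.426, -591.294, 222.675] pointing down, gripper open.
Joint ranges: [-3, 3], [-0.9, 2.11], [0.09, 2.58], [-1.31, 4.45], [0.11, 2.69], [-2.54, 2.54]. Speed limits (rad/s): [2.39, 2.39, 3.01, 3.14, 3.14, 3.14].

INTERFACE

Orientations are given as a rotation vector (axis times angle).
In Python, from workcell import get_obs, optics, close_job, spotter, ctrl gives the robot as it stands. The module is installed in compiled form; this text tells all that it offers.
- The arm moves only by the tool move_arm, never from a script. Its argument "rows" is a list of rows, each a list of 5 numbers: the shift along the tool's x, y, z in cm, then the turn about the tool's z in degrees, then the opening in per cent of the stroke, from 0 (shut) to 100 (fully open). A call has 1 to 10 rows; each row shifts and turns the commanded pose from where the row before left it, along the tool's axes as they then stand; what a row does not reach is not made up. A row lasts 1/8 s, in which the tool goes at most 62.5 mm and 10.7 degrees, less where a joint would pass 70% of its speed; a pose out of reach is approached as far as the arm can. A call with a gripper value outside its range is refused whole. The fingers move at their own pace and stop on an object; the grip force is fixed at half the most. Time passes only in rows, so rows that do not move let the fingers close. It gives the time, the measured TCP pose, the force, the opening and the grip force at its end, in the units of the state.
- get_obs(): the state, without advancing time (a new reading comes with each control period).
- optics.get_image(name): name is "scene" or "side" or "wrist"; returns the picture (384x512x3 uint8, blue, green, red); there is no depth.
- optics.calibration(name): a dict with "camera_matrix" (3x3 intrinsics, pixels), "xyz" and "orientation" of the camera in the world. Camera axes: x right, y down, z forward; pixel columns grow to the right and rows downward; lengths in mm; the calibration is good to about 2 mm. A picture is of the moment at which its call begins: read the wrist's pose just before it. calibration takes no time and is no camera call; for the wrist camera it gives the pose at the moment of the call.
- close_job(): hands the job in; it is judged then, once.
Trained networks look in the newest picture that a camera, given by its name, has taken for a name from the list of things; names that differ only in an ending like _2 or _b are one class to them, and where a whole thing is asked for, a point or a joint stands for the part that bears it (a point fixed in the world has none). Each returns a list of dicts, best first, with "conf" (0 to 1); they miss things now and then, are a little off and sometimes report something else, mostly with a low value. They report only what shows in the picture. A call takes as long as a camera call.
- spotter.find_in(camera, label): "point" ([column, row] in pixels, amid what is visible of it).
- spotter.regions_of(camera, label): "region" (384x512 bool, what is visible of it) and "point" ([column, row] in pixels, amid what is visible of it).
The state is a dict: "t": time; "qpos": joint angles; "qvel": joint speeds; "joint_torque": joint torques, N m; "ee_pos": TCP position; "orientation": TCP orientation; "ft_force": force on the tool from outside, world axes, zero at the start; "moment": the same for the moment, N m; "width": finger opening in mm; "grasp_force": force on a finger pad.
Only numpy, scipy, OpenCV 4.12 (cv2) and the standard library are available. Lean on these libraries where they do the work, as an engineer would, in place of code of your own. Each camera call takes 0.05 s, during which the arm holds its last target. There are 200 camera calls.

TASK

Set the small 40 mm bearing flat on the bed of the bench gauge, midway across between the jaw and the sprung brass anvil, and let go of it. Then close the jaw by turning only the outer metal ring of the two concentric knobs clockwise, by feel, until the bearing is held with about 10 newtons (never more than 20), and let go. The black fine knob inside the ring is already set: do not turn or squeeze it; do not push the jaw itself, and leave the other things on the bench where they are.

Things in the scene. Friction and masses are not known exactly. Their poses are not given: they have to be found in the camera images.
- bearing: The small ball bearing: steel, black shield, dark bore, a disc 40 mm across and 16 mm high, 70 to 120 g, lying flat and loose on the bench. Origin at the centre of its underside, z up. Which of three bench places it lies in, among the bigger bearing and the blue spacer, varies.
- gauge: Fixed bench gauge, position and yaw vary. Grey bed 260 x 90 mm, top 20 mm above the bench. Along it: green gear housing (85 x 85 mm, top 39 mm above the bench) with two knobs, steel jaw, free place, green anvil block (50 mm above the bench) with sprung brass pad. Origin on the bench under the middle of the open jaw's face; +x runs from knobs to anvil (the jaw's closing direction), z up.
- jaw_start (a point): On the bed's top, under the middle of the open jaw's face; axes as the gauge's. The pad's face stands square to x, 49 to 61 mm ahead in +x, wherever the last user locked the anvil (not measured); the bearing's middle fits 24 to 26 mm ahead without touching either. The pad, 22 mm wide, yields in +x: 3 N to start it, then 8 N more per mm.
- knob_axis (a point): Point on the common vertical axis of the two knobs, 65 mm above the bench, at mid-height of the outer ring; axes as the gauge's; it lies 95 mm from jaw_start in the gauge's -x. Held still after a small turn, the wrist reads about half of the ring's friction moment, so judge the clamping by the rise over the same small turns made before contact: 0.018 N m per newton.
- coarse_ring: Outer knob: round knurled aluminium ring, 46 mm across, 16 mm high (57 to 73 mm above the bench), with 18 mm of air below it. Origin at the centre of its underside. Clockwise from above closes the jaw, 18 mm per rad, 1.6 rad in all; 0.5 to 1.2 rad until the bearing meets the pad. Takes 0.3 N m of friction plus 0.018 N m per newton on the bearing; stays where it is left.
- fine_knob: Inner knob: black, 32 mm across, on the same axis, standing above the ring from 74 to 92 mm above the bench, white line on top. It turns very easily; it must keep its setting. Origin at the centre of its underside.
- fine_mark (a point): End of the white line on the fine knob's top, 15 mm from the axis.
- jaw: Steel jaw, tip 22 mm wide and 14 mm high (2 to 16 mm above the bed), moved along the gauge's +x by the ring. Origin on the bed's top under the middle of its face.
- big_bearing: Bystander: bigger bearing, 56 mm across, 18 mm high, orange shield, loose. Origin at the centre of its underside.
- spacer: Bystander: blue plastic spacer, 34 mm across, 30 mm high, loose. Origin at the centre of its underside.
- grease_jar: Bystander: small closed jar with a red cap, 52 mm across, 55 mm high, loose. Origin at the centre of its underside.

How it is judged:
By the outcome, as a careful person would: the job done as asked, in the order asked, and still so for the second after the job is handed in, with the robot touching nothing.
It also fails if it takes over 72 s, if anything falls off the work surface, if the arm or the gripper's body presses on something with over 40 N, if the wrist force passes 120 N, or if a joint passes its speed limit or range.

## Working session

There is one attempt and no reset: what is moved stays moved. The work goes in short steps, Python scripts to look and compute and a tool call to move; the robot and the scene stay as the last step left them, time stands still between calls to the robot, and variables do not carry over. Pictures are saved under pics/ and viewed, at most 10 in all, crops included, and the job is handed in when it is done.

Besides the shell and the picture viewer there is one more tool, called in YAML: its name, and indented under it one key for each argument. move_arm: Moves the arm, as the interface text tells. Its arguments: {"type":"object","properties":{"rows":{"type":"array","items":{"type":"array","items":{"type":"number"}}}},"required":["rows"]}

```bash
mkdir -p pics; cat > h.py <<'E'
import numpy as np, cv2
from scipy.spatial.transform import Rotation as R
from workcell import get_obs, optics, close_job, spotter, ctrl
def ray(cam,px,z):
    c=optics.calibration(cam);K=np.array(c["camera_matrix"]);o=np.array(c["orientation"],float)
    M=R.from_rotvec(o).as_matrix() if o.size==3 else o.reshape(3,3)
    d=M@np.linalg.solve(K,[px[0],px[1],1.]);p=np.array(c["xyz"],float)
    return p+d*(z-p[2])/d[2]
def snap(cam,name):
    im=np.array(optics.get_image(cam));cv2.imwrite(f"pics/{name}.png",im);return im
E
python3 - <<'E'
from h import *
np.set_printoptions(precision=1,suppress=True)
print(ctrl.grip_point_offset, get_obs())
for cam in("scene","side"):
    im=snap(cam,cam+"0"); print(cam,optics.calibration(cam))
    for l,z in(("bearing",16),("big_bearing",18),("spacer",30),("grease_jar",55),("coarse_ring",70),("fine_knob",92),("jaw",36),("fine_mark",92)):
        for r in spotter.find_in(cam,l)[:2]: print(cam,l,r["conf"],np.array(r["point"]),ray(cam,r["point"],z))
a=cv2.imread("pics/scene0.png");b=cv2.imread("pics/side0.png")
E
```

```text
18.700000000000003 {'t': 0.0, 'qpos': array([-1.3,  0.4,  1.6,  0. ,  1.1, -0. ]), 'qvel': array([-0., -0., -0.,  0.,  0.,  0.]), 'joint_torque': array([  0. , -54.5, -27.4,   0.1,   0. ,  -0. ]), 'ee_pos': array([ 202.3, -590.8,  221.9]), 'orientation': array([-3.1, -0.5,  0. ]), 'ft_force': array([-0.8, -0.4, -0.6]), 'moment': array([ 0., -0.,  0.]), 'grasp_force': 0.0, 'width': 87.48083622005569}
scene {'camera_matrix': array([[414.8,   0. , 254.3],
       [  0. , 414.8, 189. ],
       [  0. ,   0. ,   1. ]]), 'xyz': array([1261.7,  130.2,  691.4]), 'orientation': array([-1.6, -1.9,  0.9])}
scene bearing 0.58 [156.2 219.5] [ 610.7 -201.8   16. ]
scene bearing 0.27 [410.3 221.1] [508.  384.1  16. ]
scene spacer 0.48 [169.4 186.2] [ 504.  -203.9   30. ]
scene grease_jar 0.64 [409.7 222.4] [556.1 367.6  55. ]
scene coarse_ring 0.45 [249.6 208.6] [592.2  15.4  70. ]
scene fine_knob 0.43 [251.7 197.8] [580.4  17.8  92. ]
scene fine_knob 0.39 [157.2 222.1] [ 690.9 -159.8   92. ]
scene jaw 0.55 [281.8 214.4] [561.5  85.6  36. ]
scene fine_mark 0.43 [255.1 200.2] [586.9  26.5  92. ]
side {'camera_matrix': array([[362.8,   0. , 251.4],
       [  0. , 362.8, 182.3],
       [  0. ,   0. ,   1. ]]), 'xyz': array([ 444.5, -756.7,  633. ]), 'orientation': array([-2.2,  0.1, -0.1])}
side big_bearing 0.9 [262.4 312.6] [ 516.1 -338.3   18. ]
side big_bearing 0.32 [252.7 183.4] [554.9  88.3  18. ]
side spacer 0.82 [241.9 264.1] [ 489.4 -221.5   30. ]
side grease_jar 0.57 [259.  191.7] [559.7  -2.   55. ]
side grease_jar 0.51 [232.4 135.8] [517.6 315.8  55. ]
side coarse_ring 0.7 [266.5 187.8] [578.5  -7.7  70. ]
side fine_knob 0.4 [264.7 181.8] [573.  -10.8  92. ]
side jaw 0.5 [251.4 181.2] [549.4  74.7  36. ]
side fine_mark 0.56 [262.6 178. ] [570.3   6.8  92. ]
```

View pics/scene0.png

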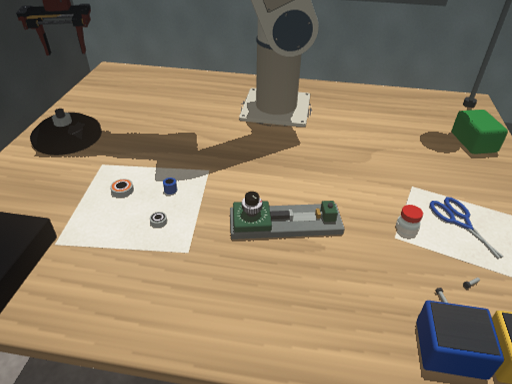

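View pics/side0.png

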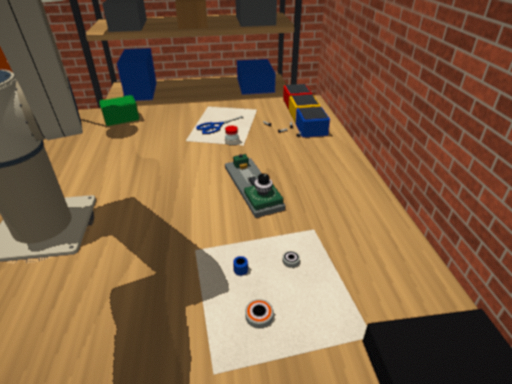

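The scene image shows the small bearing on the paper at (158,219), the orange big bearing at (122,187) and the blue spacer at (170,186). The gauge spans (232–343, 195–238), with the knobs at (252,200) and the anvil at (330,210). In the side image the bearing is at (291,258) and the knobs are at (263,182). The side detector missed the bearing, so I'll use these pixels.

```bash
cat >> h.py <<'E'
np.set_printoptions(precision=1,suppress=True)
def st():
    o=get_obs();T=R.from_rotvec(o["orientation"]).as_matrix();return o,T
def to(p,ydir=None):
    """cm shift in present tool axes and deg turn (tool y line -> ydir) to TCP p"""
    o,T=st();s=T.T@(np.array(p)-o["ee_pos"])/10
    a=None
    if ydir is not None:
        v=T.T@np.array([*ydir,0.]);a=np.degrees(np.arctan2(-v[0],v[1]));a=(a+90)%180-90
    print("shift cm",np.round(s,2),"turn",a,"q6",np.degrees(o["qpos"][5]))
E
python3 - <<'E'
from h import *
print(ray("scene",(158,219),16),ray("side",(291,258),16))
o,T=st();print(T);c=optics.calibration("wrist");print(c, T.T@(np.array(c["xyz"])-o["ee_pos"]))
to([560,-200,230])
E
```

```text
[ 608.3 -198.3   16. ] [ 602.2 -206.5   16. ]
[[ 0.9  0.3  0. ]
 [ 0.3 -0.9 -0. ]
 [ 0.   0.  -1. ]]
{'camera_matrix': array([[268.8,   0. , 257.7],
       [  0. , 268.8, 192.5],
       [  0. ,   0. ,   1. ]]), 'xyz': array([ 282.9, -563.5,  385.3]), 'orientation': array([ 2.3, -1.7, -0.3])} [  85.2   -0.3 -162.6]
shift cm [ 46.5 -25.4  -0.7] turn None q6 -1.0871144936130166
```

move_arm:
  rows:
    - [5,-2.8,0,0,100]
    - [5,-2.8,0,0,100]
    - [5,-2.8,0,0,100]
    - [5,-2.8,0,0,100]
    - [5,-2.8,0,0,100]
    - [5,-2.8,0,0,100]
    - [5,-2.8,0,0,100]
    - [5,-2.8,0,0,100]
    - [5,-2.8,0,0,100]
    - [0,0,0,0,100]

```text
t: 2.15
ee_pos: [548.7, -204.5, 222.7]
orientation: [3.098, 0.523, 0.002]
ft_force: [0.1, -0.7, -0.2]
width: 88.0
grasp_force: 0.0
```

```bash
python3 - <<'E'
from h import *
o,T=st();print(o["ee_pos"],T,np.degrees(o["qpos"]))
c=optics.calibration("wrist");print(c["xyz"],R.from_rotvec(c["orientation"]).as_matrix()[:,2])
snap("wrist","w1")
for l,z in(("bearing",16),("big_bearing",18),("spacer",30),("coarse_ring",73),("fine_knob",92),("jaw",36)):
    for r in spotter.regions_of("wrist",l)[:2]: print(l,r["conf"],np.array(r["point"]),r["region"].sum(),ray("wrist",r["point"],z))
E
```

```text
[ 548.7 -204.5  222.7] [[ 0.9  0.3  0. ]
 [ 0.3 -0.9  0. ]
 [ 0.   0.  -1. ]] [-21.6  20.9  98.5   0.   60.5  49.2]
[ 628.9 -176.3  385.4] [-0.3 -0.1 -1. ]
bearing 0.77 [267.3 129.1] 697 [ 603.1 -200.8   16. ]
big_bearing 0.66 [323.  215.8] 991 [ 511.7 -321.1   18. ]
spacer 0.61 [246.4 210.4] 541 [ 487.5 -210.8   30. ]
coarse_ring 0.74 [87.8 96.1] 880 [575.8  -1.3  73. ]
fine_knob 0.76 [68.1 95.5] 1049 [573.1   6.9  92. ]
jaw 0.63 [28.6 90.8] 507 [553.  89.  36.]
```

View pics/w1.png

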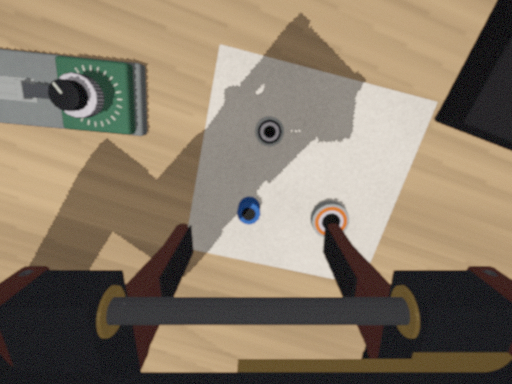

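The wrist picture shows the bearing at (269,131), which gives about (602,-202), in agreement with the network. The gauge's knobs are at (75,95), with the bed running left and slightly up. The spacer and big bearing are well clear.

move_arm:
  rows:
    - [2.6,0.8,4,0,100]
    - [2.6,0.7,4,0,100]
    - [0,0,2,-10.5,100]
    - [0,0,2,-10.5,100]
    - [0,0,0,-10.5,100]
    - [0,0,0,-10.5,100]
    - [0,0,0,-10.5,100]
    - [0,0,0,-10.5,100]
    - [0,0,0,-10,100]
    - [0,0,0,-10,100]

```text
t: 3.75
ee_pos: [600.1, -205.6, 102.8]
orientation: [1.974, 2.444, -0.0]
ft_force: [0.3, 0.3, -0.7]
width: 88.2
grasp_force: 0.0
```

```bash
python3 - <<'E'
from h import *
o,T=st();print(o["ee_pos"],T,np.degrees(o["qpos"]))
snap("wrist","w2")
for l,z in(("bearing",16),("coarse_ring",73),("fine_knob",92),("jaw",36)):
    for r in spotter.regions_of("wrist",l)[:2]:
        (c,rad)=cv2.minEnclosingCircle(np.argwhere(r["region"])[:,::-1].astype(np.float32)); print(l,r["conf"],np.array(r["point"]),c,rad,r["region"].sum(),ray("wrist",r["point"],z))
E
```

```text
[ 600.1 -205.6  102.8] [[-0.2  1.  -0. ]
 [ 1.   0.2 -0. ]
 [-0.  -0.  -1. ]] [-20.   33.5  96.2  -0.   50.3 -32.1]
bearing 0.56 [260.  191.9] (261.6552429199219, 191.76365661621094) 21.279216766357422 1363 [ 601.8 -199.6   16. ]
```

View pics/w2.png

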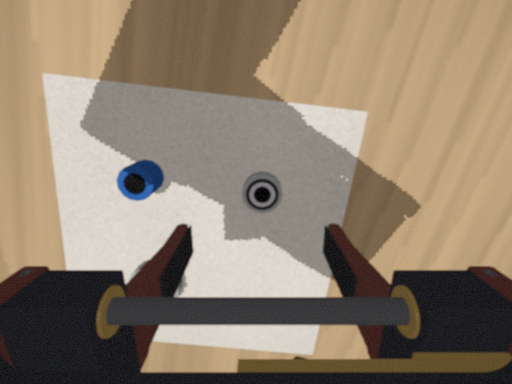

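The bearing is at (262,193), centred between the fingers after a few mm of shift, and nothing is in the way. I'll descend to 4 mm and grip.

move_arm:
  rows:
    - [0.5,0.3,4,0,100]
    - [0,0,4,0,100]
    - [0,0,1.4,0,100]
    - [0,0,0.5,0,100]
    - [0,0,0,0,40]
    - [0,0,0,0,30]
    - [0,0,0,0,20]
    - [0,0,0,0,20]
    - [0,0,0,0,20]
    - [0,0,0,0,20]

```text
t: 5.25
ee_pos: [602.7, -199.0, 3.9]
orientation: [1.979, 2.439, 0.0]
ft_force: [-1.3, -0.3, 1.8]
width: 39.5
grasp_force: 30.0
```

```bash
python3 - <<'E'
from h import *
o,T=st();print(o["ee_pos"],o["width"],o["grasp_force"])
to([520,70,150])
E
```

```text
[ 602.7 -199.     3.9] 39.481374109464554 30.000458657741547
shift cm [ 28.   -2.5 -14.6] turn None q6 -31.245280615080077
```

move_arm:
  rows:
    - [0,0,-5,0,20]
    - [0,0,-5,0,20]
    - [4,-0.2,-5,0,20]
    - [5,0,-4.6,0,20]
    - [5,0,0,0,20]
    - [5,0,0,0,20]
    - [5,0,0,0,20]
    - [0,0,0,0,20]

```text
t: 6.25
ee_pos: [551.1, 33.2, 194.6]
orientation: [-1.974, -2.443, 0.0]
ft_force: [0.4, -0.9, -1.1]
width: 39.3
grasp_force: 30.0
```

```bash
python3 - <<'E'
from h import *
o,T=st();print(o["ee_pos"],T,np.degrees(o["qpos"]),o["width"])
im=snap("wrist","w3")
for l,z in(("bearing",16),("coarse_ring",73),("fine_knob",92),("fine_mark",92),("jaw",36),("gauge",20)):
    for r in spotter.regions_of("wrist",l)[:1]:
        m=r["region"].astype(np.uint8);c=cv2.minAreaRect(np.argwhere(m)[:,::-1].astype(np.float32)); print(l,r["conf"],np.array(r["point"]),c,r["region"].sum(),ray("wrist",r["point"],z))
cv2.imwrite("pics/w3b.png",cv2.resize(im[:300],(800,469),interpolation=cv2.INTER_CUBIC))
E
```

```text
[551.1  33.2 194.6] [[-0.2  1.  -0. ]
 [ 1.   0.2  0. ]
 [ 0.  -0.  -1. ]] [  2.2  20.2 104.    0.   55.9  -9.9] 39.27329797597506
bearing 0.88 [256.2 246.9] ((257.5, 246.0), (64.0, 61.0), 90.0) 3184 [572.7 -73.7  16. ]
coarse_ring 0.76 [270.8 192.3] ((274.0, 197.5), (31.0, 40.0), 90.0) 573 [568.4  27.   73. ]
fine_knob 0.86 [276.4 207.8] ((275.8999938964844, 206.6999969482422), (31.75216293334961, 26.385601043701172), 26.56505012512207) 666 [575.8  16.9  92. ]
fine_mark 0.94 [275.5 206.1] ((276.0000305175781, 206.50001525878906), (30.857736587524414, 25.93838882446289), 26.56505012512207) 651 [574.5  18.3  92. ]
jaw 0.68 [273.2 135.9] ((271.0, 139.5), (45.0, 18.0), 90.0) 684 [560.2  83.7  36. ]
gauge 0.9 [272.6 114.6] ((269.0, 115.0), (220.0, 82.0), 90.0) 14105 [555.  106.8  20. ]
```

View pics/w3b.png

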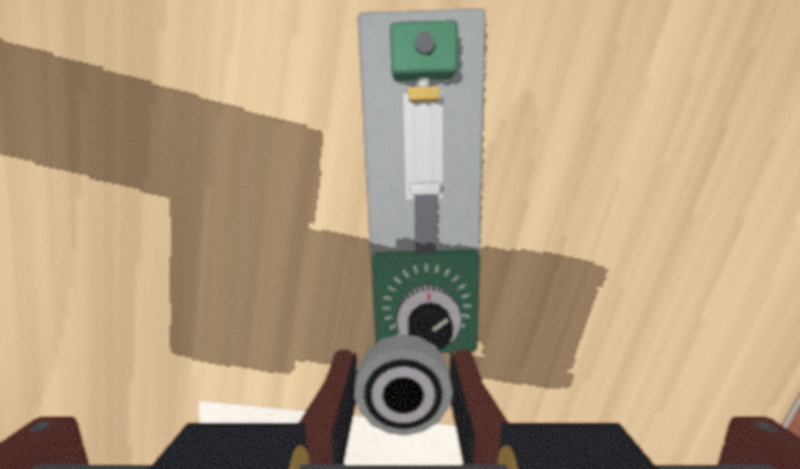

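The picture (×1.5625) shows the gauge running up the image. The bed's far corners are at (360,12) and (485,10), with sides down to (372,245) and (480,245). The jaw face is near (425,183), the brass pad face near (424,101), the fine knob at (431,327) with its white line pointing up-right, and the ring around (429,320). The bearing is held squarely.

```bash
python3 - <<'E'
from h import *
f=lambda u,v,z:ray("wrist",(u/1.5625-.1,v/1.5625-.1),z)[:2]
A,B,C,D=f(360,12,20),f(485,10,20),f(372,245,20),f(480,245,20)
print("width",np.linalg.norm(A-B),np.linalg.norm(C-D))
m1,m2=(A+B)/2,(C+D)/2
d=m1-m2;d/=np.linalg.norm(d);print("axis",d,np.degrees(np.arctan2(d[1],d[0])), (C-A)/np.linalg.norm(C-A),(D-B)/np.linalg.norm(D-B))
k=f(431,327,92);r=f(429,320,73)
print("knob",k,"ring",r)
g=f(385,251,39);h=f(479,251,39);print("housing edge",(g+h)/2,np.linalg.norm(g-h))
j=f(425,183,36);p=f(424,101,36);print("jaw",j,"pad",p,(p-j)@d)
n=np.array([-d[1],d[0]])
for q in(m1,m2,k,r,j,p):print((q-r)@d,(q-r)@n)
E
```

```text
width 86.28753377179669 87.37492904632907
axis [-0.2  1. ] 103.68113935179665 [ 0.2 -1. ] [ 0.2 -1. ]
knob [575.5  15. ] ring [575.7  13. ]
housing edge [570.1  56.5] 72.0818248917486
jaw [553.9 104.3] pad [541.  157.9] 55.08379247699123
207.7354030469524 -1.2875221253507334
44.91920161134328 -1.2875221253507365
2.0198363046687744 -0.25438278414815096
0.0 0.0
93.89931866889413 -0.44758556250247133
148.98311114588537 -0.6174111159954986
```

move_arm:
  rows:
    - [2.5,0.9,0,0,20]
    - [2.5,0.9,4,0,20]
    - [0,0,4.2,-1.5,20]
    - [0,0,4,0,20]
    - [0,0,0,0,20]
    - [0,0,0,0,20]

```text
t: 7.35
ee_pos: [560.4, 82.8, 73.8]
orientation: [1.948, 2.464, 0.001]
ft_force: [-0.9, 0.4, -0.6]
width: 39.2
grasp_force: 30.0
```

```bash
python3 - <<'E'
from h import *
o,T=st();print(o["ee_pos"],np.degrees(np.arctan2(T[1,0],T[0,0])),o["width"])
im=snap("wrist","w4")
for l,z in(("bearing",72),("jaw",36),("gauge",20)):
    for r in spotter.regions_of("wrist",l)[:1]:
        m=r["region"].astype(np.uint8);c=cv2.boundingRect(m); print(l,r["conf"],np.array(r["point"]),c,ray("wrist",r["point"],z))
cv2.imwrite("pics/w4b.png",cv2.resize(im[0:300,156:376],None,fx=2,fy=2,interpolation=cv2.INTER_CUBIC))
E
```

```text
[560.4  82.8  73.8] 103.34789622766533 39.16733088576726
bearing 0.91 [255.7 248.9] (227, 214, 62, 65) [562.3  73.9  72. ]
jaw 0.69 [253.2 247. ] (227, 214, 62, 65) [564.3  55.2  36. ]
gauge 0.83 [256.3 147.2] (190, 22, 125, 336) [547.8 135.   20. ]
```

View pics/w4b.png

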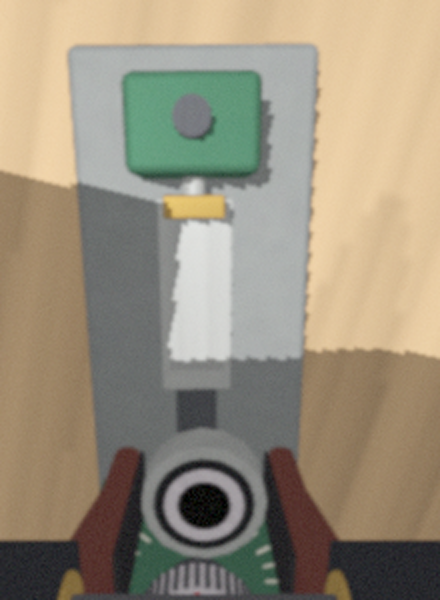

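The pad is at rows 195–219, columns 163–226, so its face is at about (194,219). The jaw tip lies in shadow near row 388, so I'll crop there with more contrast.

```bash
python3 - <<'E'
import cv2,numpy as np
im=cv2.imread("pics/w4.png")[90:225,216:296]
g=np.clip((im.astype(float)-40)*1.9,0,255)
g=(255*(im/255.)**.6); g=np.clip((g-90)*1.7,0,255)
a=cv2.imread("pics/w3.png")[50:165,240:310]
a=np.clip((255*(a/255.)**.6-90)*1.7,0,255)
A=cv2.resize(g,None,fx=4.4,fy=4.4,interpolation=2);B=cv2.resize(a,None,fx=5,fy=5,interpolation=2)
H=np.zeros((600,720,3));H[:A.shape[0],:A.shape[1]]=A;H[:B.shape[0],360:360+B.shape[1]]=B
cv2.imwrite("pics/c.png",H)
E
```

```text
[ WARN:0@0.042] global loadsave.cpp:1063 imwrite_ Unsupported depth image for selected encoder is fallbacked to CV_8U.
```

View pics/c.png

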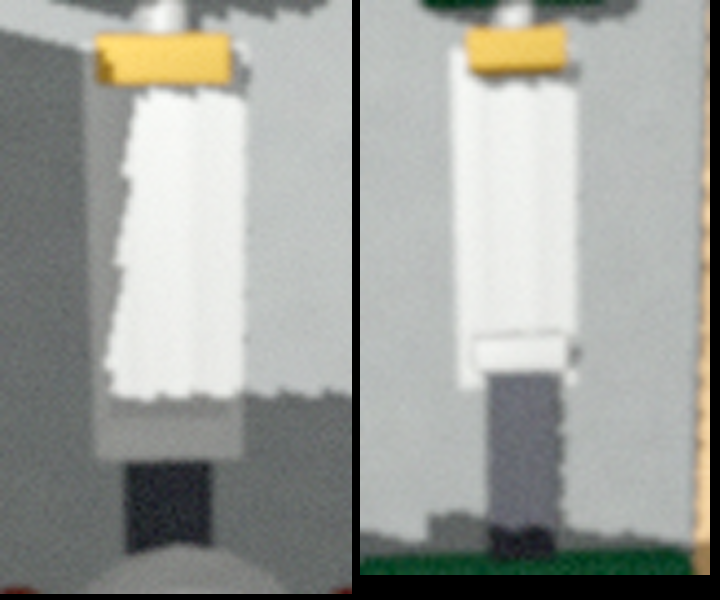

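In the right crop (w3) the jaw's front top edge is at row 117, columns 262–281.6, and the pad's face edge is at row 65. In the left crop (w4) the jaw edge is at row ~185, with the rod's centre at column 254.3. The pad's face is at row 109.3, with its centre at column 253.4.

```bash
python3 - <<'E'
from h import *
o,T=st();p0=o["ee_pos"][:2]
f=lambda u,v,z:ray("wrist",(u,v),z)[:2]
d=np.array([np.cos(np.radians(103.7)),np.sin(np.radians(103.7))]);n=np.array([-d[1],d[0]])
q=lambda u,v,z:np.array([(f(u,v,z)-p0)@d,(f(u,v,z)-p0)@n])
print("jaw",q(254.6,185,36),f(254.6,185,36),"pad",q(253.4,109.3,36),q(253.4,109.3,40))
W=q(190.5,23,20),q(314.5,23,20);print("far end",W,(W[0]+W[1])/2)
print("edges at row 150",q(156+87/2,150,20),q(156+308/2,150,20))
print("held bearing",q(258,246,86),q(258,246,90), "ring est",[(np.array([575.6,14])-p0)@d,(np.array([575.6,14])-p0)@n])
P=np.array([553,105.5])+26*d;print(P);to([*P,73.8],n)
E
```

```text
jaw [26.4  1.6] [552.8 108.5] pad [82.7  2. ] [82.8  2. ]
far end (array([140.9,  46. ]), array([140.5, -41.5])) [140.7   2.3]
edges at row 150 [51.4 46. ] [ 50.9 -43.2]
held bearing [ 0.9 -0.7] [ 3.1 -0.7] ring est [np.float64(-70.77026505100994), np.float64(1.854441085537542)]
[546.8 130.8]
shift cm [ 5.  -0.2  0.1] turn -0.3199668194233709 q6 -6.143564721183786
```

move_arm:
  rows:
    - [2.6,-0.1,0,-0.3,20]
    - [2.5,-0.1,0,0,20]
    - [0,0,2,0,20]
    - [0,0,1.5,0,20]
    - [0,0,0.8,0,20]
    - [0,0,0.4,0,20]
    - [0,0,0,0,20]
    - [0,0,0,0,20]

```text
t: 8.55
ee_pos: [545.9, 132.2, 26.1]
orientation: [1.941, 2.47, 0.001]
ft_force: [1.1, -0.2, -0.5]
width: 39.5
grasp_force: 30.0
```

```bash
python3 - <<'E'
from h import *
o,T=st();print(o["ee_pos"],o["ft_force"])
im=snap("wrist","w5")
cv2.imwrite("pics/w5b.png",cv2.resize(im[60:310,166:346],None,fx=2.4,fy=2.4,interpolation=cv2.INTER_CUBIC))
E
```

```text
[545.9 132.2  26.1] [ 1.1 -0.2 -0.5]
```

View pics/w5b.png

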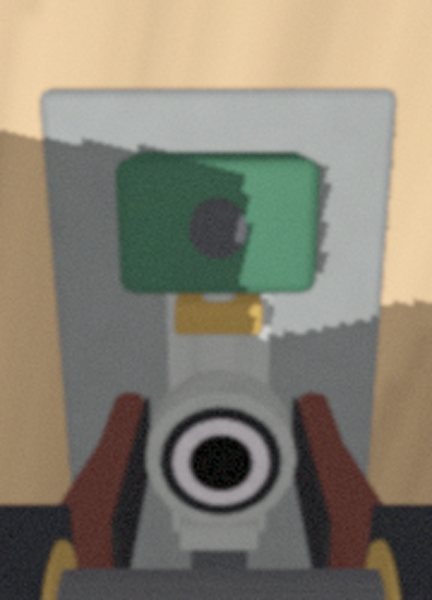

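The bearing is at (220,460), laterally in line with the pad (218,315) and the jaw tip, visible at rows ~515–550. I'll check the spacing along the axis numerically before lowering.

```bash
python3 - <<'E'
from h import *
o,T=st();p0=o["ee_pos"][:2]
d=np.array([np.cos(np.radians(103.7)),np.sin(np.radians(103.7))]);n=np.array([-d[1],d[0]])
def q(u,v,z):
    f=ray("wrist",(u/2.4+166,v/2.4+60),z)[:2]-p0;return np.array([f@d,f@n])
print("bearing c",q(220,460,38),"L",q(147,460,38),"R",q(293,460,38),"bottom",q(220,533,38),"shield bottom",q(220,519,38))
print("jaw rear",q(220,550,36),"corner",q(172,515,36),"pad",q(218,333,36))
print("bed at row 400",q(62,400,20),q(374,400,20))
a=cv2.imread("pics/w5.png")[60:310,166:346].mean(2)
c=cv2.resize(a,None,fx=2.4,fy=2.4,interpolation=2)
print([int(x) for x in c[500:575:3,200]]);print([int(x) for x in c[500:575:3,240]]);print([int(x) for x in c[360:400:3,220]])
E
```

```text
bearing c [-2.9 -0.5] L [-3.  18.8] R [ -2.9 -19.8] bottom [-25.6  -0.5] shield bottom [-21.2  -0.5]
jaw rear [-32.7  -0.5] corner [-21.3  12.7] pad [31.9  0. ]
bed at row 400 [ 6.  44.8] [  6.  -44.7]
[113, 50, 26, 61, 111, 136, 137, 132, 129, 132, 132, 131, 135, 136, 132, 135, 122, 86, 64, 65, 64, 66, 64, 70, 66]
[123, 63, 31, 53, 100, 132, 134, 129, 125, 130, 133, 134, 132, 133, 133, 134, 122, 87, 62, 65, 66, 65, 68, 68, 67]
[136, 138, 134, 130, 124, 124, 127, 126, 125, 123, 122, 131, 134, 132]
```

The bearing's centre sits about 2.7 mm behind the TCP, so it is too near the jaw. I'll shift it 6 mm toward the pad and 0.5 mm sideways, then lower.

move_arm:
  rows:
    - [0.6,-0.05,0,0,20]
    - [0,0,0.1,0,20]
    - [0,0,0.07,0,20]
    - [0,0,0,0,20]
    - [0,0,0,0,20]

```text
t: 9.22
ee_pos: [543.7, 138.0, 24.0]
orientation: [-1.941, -2.47, 0.0]
ft_force: [0.2, 0.0, -1.9]
width: 39.0
grasp_force: 30.0
```

```bash
python3 - <<'E'
from h import *
o,T=st();print(o["ee_pos"],o["ft_force"],o["moment"])
E
```

```text
[543.7 138.   24. ] [ 0.2  0.  -1.9] [-0.1 -0.1  0. ]
```

move_arm:
  rows:
    - [0,0,0.05,0,20]
    - [0,0,0,0,20]
    - [0,0,0,0,20]

```text
t: 9.6
ee_pos: [543.8, 138.0, 23.8]
orientation: [1.941, 2.47, 0.0]
ft_force: [-1.4, -0.6, 4.8]
width: 39.3
grasp_force: 30.0
```

On the bed with light contact. Now I'll release and lift.

move_arm:
  rows:
    - [0,0,0,0,55]
    - [0,0,0,0,70]
    - [0,0,0,0,70]
    - [0,0,0,0,70]
    - [0,0,-1,0,70]
    - [0,0,-3,0,70]
    - [0,0,-4,0,70]
    - [-3,0,-4,0,70]
    - [-3,0,0,0,70]
    - [0,0,0,0,70]

```text
t: 10.85
ee_pos: [558.6, 78.4, 144.9]
orientation: [1.943, 2.467, 0.002]
ft_force: [-0.1, -0.1, 0.4]
width: 61.8
grasp_force: 0.0
```

```bash
python3 - <<'E'
from h import *
o,T=st();print(o["ee_pos"],T[:2,0],np.degrees(o["qpos"]),o["width"],o["ft_force"])
im=snap("wrist","w6")
for l,z in(("bearing",36),("jaw",36),("coarse_ring",73),("fine_knob",92),("fine_mark",92)):
    for r in spotter.regions_of("wrist",l)[:1]:
        c=cv2.boundingRect(r["region"].astype(np.uint8)); print(l,r["conf"],np.array(r["point"]),c,ray("wrist",r["point"],z))
g=cv2.resize(im[20:320,156:376],None,fx=2,fy=2,interpolation=2)
cv2.imwrite("pics/w6b.png",g)
E
```

```text
[558.6  78.4 144.9] [-0.2  1. ] [  6.8  25.  104.4  -0.   50.4  -6.8] 61.751494826384466 [-0.1 -0.1  0.4]
bearing 0.76 [255.6 132.9] (237, 114, 40, 40) [541.9 137.5  36. ]
jaw 0.58 [260.6 184.3] (247, 160, 21, 50) [559.1  87.9  36. ]
coarse_ring 0.65 [254.5 248.6] (234, 235, 47, 39) [566.1  33.7  73. ]
fine_knob 0.77 [259.8 271.9] (242, 251, 33, 37) [574.2  22.   92. ]
```

View pics/w6b.png

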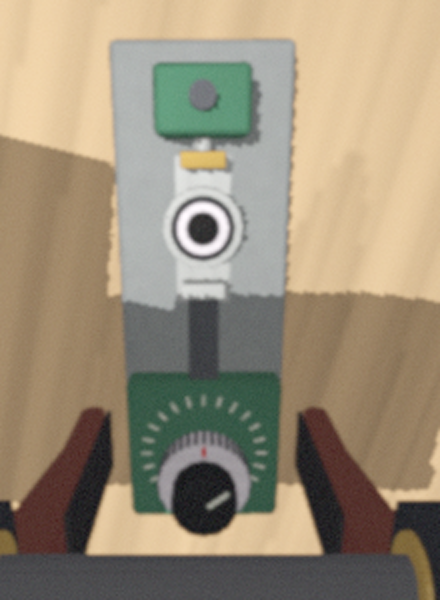

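The bearing is free and flat at (203,228), on the axis, about 25–26 mm ahead of the jaw edge (row 281) and clear of the pad (row 167). The fine knob is at (206,497) with its line pointing up-right to (228,494), and the ring's red index is at (204,452).

```bash
python3 - <<'E'
from h import *
f=lambda u,v,z:ray("wrist",(u/2+156,v/2+20),z)[:2]
b=f(203,228,36);d=np.array([np.cos(np.radians(103.7)),np.sin(np.radians(103.7))]);n=np.array([-d[1],d[0]])
for nm,p in(("b",b),("fine",f(206,497,92)),("ring",f(204,484,73)),("jaw",f(204,281,36)),("pad",f(203,167,36)),("houseL",f(130,513,39)),("houseR",f(275,511,39)),("houseL",f(133,374,39)),("houseR",f(278,374,39))):print(nm,p,(p-b)@d,(p-b)@n)
o,T=st()
# fine knob/ring circle fit
im=cv2.imread("pics/w6.png");cv2.imwrite("pics/w6k.png",im)
for l,z in(("coarse_ring",73),("fine_knob",92)):
    r=spotter.regions_of("wrist",l)[0]["region"];c,rad=cv2.minEnclosingCircle(np.argwhere(r)[:,::-1].astype(np.float32));print(l,c,rad,ray("wrist",c,z))
rel=np.array([543.8,138.])-2.7*d;print("bearing world",rel,"knob from it",rel-(25.6+95)*d)
to([575,13,150])
E
```

```text
b [543.6 137.6] 0.0 0.0
fine [572.7  25.3] -115.9428286267629 -1.6441061337038423
ring [573.1  20.1] -121.12009442044061 -0.7385194487556442
jaw [550.4 112. ] -26.423447338764287 -0.54765115953901
pad [536.8 165.3] 28.539568844823755 0.04298654018895297
houseL [541.1 -29.8] -161.9904473890938 42.071760798824705
houseR [622.4  -8.4] -160.43586233006673 -41.91863034743683
houseL [525.6  55.1] -75.8418204137458 37.02971613614587
houseR [600.3  73.5] -75.68117986021521 -39.9094702628572
coarse_ring (256.8738098144531, 258.5894470214844) 24.284616470336914 [571.1  23.5  73. ]
fine_knob (257.1538391113281, 269.0) 18.72340202331543 [571.3  24.3  92. ]
bearing world [544.4 135.4] knob from it [573.   18.2]
shift cm [-7.   0.1 -0.7] turn None q6 -6.76024654861449
```

move_arm:
  rows:
    - [-3,0,0,0,100]
    - [-3.3,0,0,0,100]
    - [0,0,0,-10.5,100]
    - [0,0,0,-10.5,100]
    - [0,0,0,-10.5,100]
    - [0,0,0,-10.5,100]
    - [0,0,0,-10.5,100]
    - [0,0,0,-10.5,100]
    - [0,0,2,0,100]
    - [0,0,0,0,100]

```text
t: 12.5
ee_pos: [571.6, 18.9, 122.3]
orientation: [-0.363, -3.117, 0.001]
ft_force: [-0.4, 0.4, 0.4]
width: 87.7
grasp_force: 0.0
```

```bash
python3 - <<'E'
from h import *
o,T=st();print(o["ee_pos"],T[:2,:2],np.degrees(o["qpos"]),o["width"])
im=snap("wrist","w7")
for l,z in(("coarse_ring",73),("fine_knob",92)):
    for r in spotter.regions_of("wrist",l)[:1]:
        c,rad=cv2.minEnclosingCircle(np.argwhere(r["region"])[:,::-1].astype(np.float32));bb=cv2.boundingRect(r["region"].astype(np.uint8))
        print(l,r["conf"],np.array(r["point"]),bb,c,rad,ray("wrist",c,z));
    to([*ray("wrist",c,z)[:2],46])
cv2.imwrite("pics/w7b.png",cv2.resize(im[120:345,136:376],None,fx=2.4,fy=2.4,interpolation=2))
E
```

```text
[571.6  18.9 122.3] [[-1.   0.2]
 [ 0.2  1. ]] [  0.7  27.6 103.9   0.   48.7 -76. ] 87.68671311007934
coarse_ring 0.57 [254.6 198.3] (228, 184, 55, 45) (254.5301971435547, 211.1879119873047) 27.95549774169922 [573.1  16.5  73. ]
shift cm [-0.1 -0.2  7.8] turn None q6 -76.01834404387586
fine_knob 0.97 [255.2 222. ] (235, 198, 40, 44) (254.259033203125, 219.54818725585938) 21.87061882019043 [573.   16.5  92. ]
shift cm [-0.1 -0.2  7.8] turn None q6 -76.0191166083587
```

View pics/w7b.png

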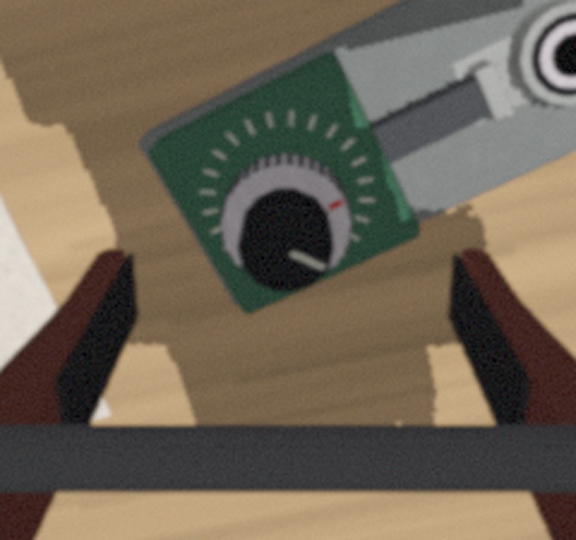

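The knobs sit between the fingers, with the ring centre at crop (286,215). The fingers will come down outside the ring at (573,17). The white line's end is at (325,268) and the ring's red index at (336,204).

move_arm:
  rows:
    - [-0.15,-0.2,2,0,100]
    - [0,0,2.5,0,100]
    - [0,0,2.2,0,100]
    - [0,0,0.9,0,100]
    - [0,0,0,0,100]
    - [0,0,0,0,70]
    - [0,0,0,0,62]
    - [0,0,0,0,58]

```text
t: 13.65
ee_pos: [574.2, 16.3, 48.2]
orientation: [0.364, 3.119, 0.0]
ft_force: [-0.3, 1.0, -0.0]
width: 61.5
grasp_force: 0.0
```

```bash
cat >> h.py <<'E'
def s():
    o,T=st();print("t%.2f"%o["t"],o["ee_pos"],"yaw%.2f"%np.degrees(np.arctan2(T[1,0],T[0,0])),"F",o["ft_force"],"M",np.round(o["moment"],3),"tq6 %.3f"%o["joint_torque"][5],"w%.1f g%.1f"%(o["width"],o["grasp_force"]))
E
python3 -c "
from h import *
s()"
```

```text
t13.65 [574.2  16.3  48.2] yaw166.70 F [-0.3  1.  -0. ] M [ 0.  -0.2  0. ] tq6 0.000 w61.5 g0.0
```

move_arm:
  rows:
    - [0,0,0.2,0,58]
    - [0,0,0,0,54]
    - [0,0,0,0,50]
    - [0,0,0,0,40]
    - [0,0,0,0,40]
    - [0,0,0,0,40]
    - [0,0,0,0,40]

```text
t: 14.52
ee_pos: [573.6, 16.0, 45.4]
orientation: [-0.364, -3.12, 0.001]
ft_force: [-1.2, -6.6, -0.6]
width: 45.3
grasp_force: 30.0
```

```bash
python3 -c "
from h import *
s()"
```

```text
t14.53 [573.6  16.   45.4] yaw166.70 F [-1.2 -6.6 -0.6] M [-0.8  0.1  0. ] tq6 0.029 w45.3 g30.0
```

move_arm:
  rows:
    - [0,-0.05,0,0,40]
    - [0,0,0,4,40]
    - [0,0,0,0,40]
    - [0,0,0,0,40]

```text
t: 15.02
ee_pos: [573.6, 16.0, 45.5]
orientation: [-0.472, -3.106, -0.001]
ft_force: [-1.4, -0.8, -2.7]
width: 45.2
grasp_force: 30.0
```

```bash
python3 -c "
from h import *
s()"
```

```text
t15.03 [573.6  16.   45.5] yaw162.73 F [-1.4 -0.8 -2.7] M [-0.3  0.  -0.2] tq6 -0.193 w45.2 g30.0
```

move_arm:
  rows:
    - [0,0,0,2,40]
    - [0,0,0,0,40]
    - [0,0,0,0,40]
    - [0,0,0,0,40]

```text
t: 15.52
ee_pos: [573.6, 15.9, 45.5]
orientation: [-0.527, -3.097, -0.0]
ft_force: [-0.9, 0.4, -3.1]
width: 45.6
grasp_force: 30.0
```

```bash
sed -i 's/"M",np.round(o\["moment"\],3)/"Mz %.3f"%o["moment"][2]/' h.py; python3 -c "
from h import *
s();s()"
```

```text
t15.53 [573.6  15.9  45.5] yaw160.70 F [-0.9  0.4 -3.1] Mz 0.077 tq6 0.047 w45.6 g30.0
t15.53 [573.6  15.9  45.5] yaw160.70 F [-0.9  0.4 -3.1] Mz 0.077 tq6 0.047 w45.6 g30.0
```

move_arm:
  rows:
    - [0,0,0,2,40]
    - [0,0,0,0,40]
    - [0,0,0,0,40]
    - [0,0,0,0,40]

```text
t: 16.02
ee_pos: [573.6, 15.9, 45.5]
orientation: [-0.581, -3.087, -0.0]
ft_force: [-0.6, 2.7, -3.8]
width: 45.3
grasp_force: 30.0
```

```bash
python3 -c "
from h import *
s();snap('wrist','w8');s();snap('wrist','w8');s()"
```

```text
t16.02 [573.6  15.9  45.5] yaw158.68 F [-0.6  2.7 -3.8] Mz -0.058 tq6 -0.012 w45.3 g30.0
t16.07 [573.6  15.9  45.5] yaw158.68 F [-0.7  2.9 -3.5] Mz -0.064 tq6 -0.014 w45.0 g30.0
t16.12 [573.6  15.9  45.5] yaw158.68 F [ 0.1  1.8 -4.9] Mz -0.027 tq6 -0.016 w45.1 g30.0
```

move_arm:
  rows:
    - [0,0,0,2,40]
    - [0,0,0,0,40]
    - [0,0,0,0,40]
    - [0,0,0,0,40]

```text
t: 16.62
ee_pos: [573.7, 15.9, 45.5]
orientation: [-0.635, -3.077, -0.0]
ft_force: [-0.2, 4.8, -5.8]
width: 45.2
grasp_force: 30.0
```

```bash
python3 -c "
from h import *
s()"
```

```text
t16.62 [573.7  15.9  45.5] yaw156.68 F [-0.2  4.8 -5.8] Mz 0.013 tq6 -0.010 w45.2 g30.0
```

```bash
cat >> h.py <<'E'
D=np.array([np.cos(np.radians(103.7)),np.sin(np.radians(103.7))]);N=np.array([-D[1],D[0]]);K0=np.array([573.,17.])
def red(cam,name):
    im=snap(cam,name).astype(int);m=(im[...,2]>im[...,1]*1.8)&(im[...,2]>im[...,0]*1.8)&(im[...,2]>110)
    n,l,st_,c=cv2.connectedComponentsWithStats(m.astype(np.uint8))
    for i in range(1,n):
        p=ray(cam,c[i],73)[:2]-K0
        if np.linalg.norm(p)<32 and st_[i,4]>2:print("red",st_[i,4],c[i],p,"ang rel gauge",np.degrees(np.arctan2(p@N,p@D)))
def look(name):
    red("wrist",name)
    for l in("jaw","bearing"):
        for r in spotter.regions_of("wrist",l)[:1]:
            pts=np.argwhere(r["region"])[:,::-1];P=np.array([ray("wrist",q,36)[:2] for q in pts])-K0
            x=P@D;y=P@N;print(l,r["conf"],"x %.1f..%.1f y %.1f..%.1f"%(*np.percentile(x,[1,99]),*np.percentile(y,[1,99])))
E
python3 -c "
from h import *
look('w9');s()
import h
im=cv2.imread('pics/w7.png').astype(int);m=(im[...,2]>im[...,1]*1.8)&(im[...,2]>110);print(np.argwhere(m)[:5],im[205,276],m.sum())
c=optics.calibration('side')
"
```

```text
red 18 [288.8 247.8] [ 0.3 18.8] ang rel gauge -14.731756539154125
jaw 0.89 x 42.0..96.9 y -10.3..12.8Traceback (most recent call last):
  File "<string>", line 3, in <module>
    look('w9');s()
    ~~~~^^^^^^
  File "h.py", line 34, in look
    pts=np.argwhere(r["region"])[:,::-1];P=np.array([ray("wrist",q,36)[:2] for q in pts])-K0
                                                     ~~~^^^^^^^^^^^^^^
  File "h.py", line 5, in ray
    c=optics.calibration(cam);K=np.array(c["camera_matrix"]);o=np.array(c["orientation"],float)
ValueError: time passes only in moves, steps and waits
```

move_arm:
  rows:
    - [0,0.03,0.03,5,40]
    - [0,0,0,5,40]
    - [0,0,0,5,40]
    - [0,0,0,5,40]
    - [0,0,0,0,40]
    - [0,0,0,2,40]
    - [0,0,0,0,40]
    - [0,0,0,0,40]
    - [0,0,0,0,40]

```text
t: 17.9
ee_pos: [573.7, 16.0, 45.5]
orientation: [-1.209, -2.899, 0.0]
ft_force: [-3.7, 2.9, 3.2]
width: 45.4
grasp_force: 30.0
```

```bash
cat > m.py <<'E'
from h import *
import sys
k=int(sys.argv[1]) if len(sys.argv)>1 else 5
v=[];s()
for i in range(k):
    im=optics.get_image("wrist");o=get_obs();v.append([*o["ft_force"],o["moment"][2],o["joint_torque"][5]])
v=np.array(v);print("mean",np.round(v.mean(0),3),"sd",np.round(v.std(0),3))
E
python3 m.py; python3 - <<'E'
from h import *
red("wrist","w10")
r=spotter.regions_of("wrist","jaw")[0];b=spotter.regions_of("wrist","bearing")
import cv2
np.savez("r.npz",jaw=r["region"],**({"b":b[0]["region"]} if b else {}))
for nm,q in(("jaw",r),*((("b",b[0]),) if b else ())):
    h=cv2.convexHull(np.argwhere(q["region"])[:,::-1].astype(np.int32))[:,0];P=np.array([ray("wrist",p,36)[:2] for p in h])-K0;print(nm,q["conf"],"x",(P@D).min(),(P@D).max())
E
```

```text
t17.90 [573.7  16.   45.5] yaw134.71 F [-3.7  2.9  3.2] Mz 0.037 tq6 0.099 w45.4 g30.0
mean [-4.5  2.8  4.1  0.1  0.1] sd [0.6 0.5 0.4 0.  0. ]
red 17 [288.5 247.9] [ 7.7 17.6] ang rel gauge -37.27696835487006
jaw 0.91 x 41.52111633067486 103.87731946371146
b 0.6 x 103.55125724224466 143.67880180748315
```

move_arm:
  rows:
    - [0,0,0,2,40]
    - [0,0,0,0,40]
    - [0,0,0,0,40]
    - [0,0,0,0,40]

```text
t: 18.8
ee_pos: [573.8, 16.0, 45.4]
orientation: [-1.26, -2.878, 0.0]
ft_force: [-4.5, 2.2, 4.9]
width: 45.2
grasp_force: 30.0
```

```bash
sed -i 's/^import sys/import sys;np.set_printoptions(precision=3,suppress=True)/' m.py; python3 m.py
```

```text
t18.80 [573.756  15.99   45.41 ] yaw132.69 F [-4.476  2.246  4.935] Mz 0.122 tq6 0.077 w45.2 g30.0
mean [-5.351  2.194  5.271  0.087  0.077] sd [0.212 0.443 0.605 0.027 0.   ]
```

move_arm:
  rows:
    - [0,0,0,2,40]
    - [0,0,0,0,40]
    - [0,0,0,0,40]
    - [0,0,0,0,40]

```text
t: 19.55
ee_pos: [573.8, 16.0, 45.4]
orientation: [-1.31, -2.855, 0.0]
ft_force: [-3.5, 2.3, 5.4]
width: 45.6
grasp_force: 30.0
```

```bash
python3 m.py
```

```text
t19.55 [573.755  15.995  45.412] yaw130.69 F [-3.471  2.267  5.449] Mz 0.110 tq6 0.076 w45.6 g30.0
mean [-4.611  2.03   5.485  0.105  0.076] sd [0.279 0.53  0.336 0.038 0.   ]
```

move_arm:
  rows:
    - [0,0,0,2,40]
    - [0,0,0,0,40]
    - [0,0,0,0,40]
    - [0,0,0,0,40]

```text
t: 20.3
ee_pos: [573.8, 16.0, 45.4]
orientation: [-1.36, -2.832, 0.0]
ft_force: [-4.5, 2.2, 5.5]
width: 45.2
grasp_force: 30.0
```

```bash
python3 m.py
```

```text
t20.30 [573.753  16.007  45.429] yaw128.69 F [-4.488  2.185  5.529] Mz 0.050 tq6 0.076 w45.2 g30.0
mean [-4.483  1.896  5.263  0.084  0.076] sd [0.588 0.417 0.209 0.031 0.   ]
```

move_arm:
  rows:
    - [0,0,0,2,40]
    - [0,0,0,0,40]
    - [0,0,0,0,40]
    - [0,0,0,0,40]

```text
t: 21.05
ee_pos: [573.7, 16.0, 45.4]
orientation: [-1.409, -2.808, 0.0]
ft_force: [-3.4, 2.3, 5.1]
width: 45.3
grasp_force: 30.0
```

```bash
python3 m.py 3
```

```text
t21.05 [573.713  15.999  45.394] yaw126.70 F [-3.432  2.294  5.109] Mz 0.029 tq6 0.076 w45.3 g30.0
mean [-4.492  2.063  4.738  0.078  0.076] sd [0.154 0.189 0.6   0.036 0.   ]
```

move_arm:
  rows:
    - [0,0,0,2,40]
    - [0,0,0,0,40]
    - [0,0,0,0,40]
    - [0,0,0,0,40]

```text
t: 21.7
ee_pos: [573.8, 16.0, 45.4]
orientation: [-1.458, -2.783, 0.0]
ft_force: [-5.0, 1.9, 4.7]
width: 45.3
grasp_force: 30.0
```

```bash
python3 m.py 3; python3 - <<'E'
from h import *
snap("wrist","w11")
for l in("jaw","bearing"):
  for q in spotter.regions_of("wrist",l)[:1]:
    h=cv2.convexHull(np.argwhere(q["region"])[:,::-1].astype(np.int32))[:,0];P=np.array([ray("wrist",p,36)[:2] for p in h])-K0;print(l,q["conf"],"x",(P@D).min(),(P@D).max(),"y",(P@N).min(),(P@N).max())
im=cv2.imread("pics/w11.png").astype(int);m=(im[...,2]>im[...,0]*1.8)&(im[...,1]>im[...,0]*1.4)&(im[...,2]>90)
n,l,S,c=cv2.connectedComponentsWithStats(m.astype(np.uint8))
for i in range(1,n):
    if S[i,4]>30: 
        h=cv2.convexHull(np.argwhere(l==i)[:,::-1].astype(np.int32))[:,0][:40];P=np.array([ray("wrist",p,36)[:2] for p in h])-K0;print("yellow",S[i],"x",(P@D).min(),(P@D).max(),"y",(P@N).min(),(P@N).max())
E
```

```text
t21.70 [573.765  16.008  45.409] yaw124.70 F [-5.016  1.863  4.706] Mz 0.063 tq6 0.076 w45.3 g30.0
mean [-4.032  2.505  5.611  0.083  0.076] sd [0.281 0.475 0.099 0.006 0.   ]
jaw 0.56 x 41.30510757682656 107.21577934009713 y -11.605408414152457 11.69942707475004
bearing 0.96 x 106.86367281044663 146.73853829438903 y -20.031384938315473 19.725897425339898
yellow [344   0  32  11 161] x 146.55078112268924 152.7041221654461 y -10.869290055085125 5.169344336963622
yellow [172 285  17  54 431] x -113.50438644171952 -62.326432902358 y 23.405771748161506 39.061045675971016
yellow [327 285  18  54 435] x -65.82806276633241 -21.04360056826944 y -98.76434077946139 -68.28456010587072
yellow [ 156  352  290   20 4123] x -154.3452492604407 -51.98265320664794 y -196.85895175441843 33.665019861606744
```

move_arm:
  rows:
    - [0,0,0,2,40]
    - [0,0,0,0,40]
    - [0,0,0,0,40]
    - [0,0,0,0,40]

```text
t: 22.5
ee_pos: [573.7, 16.0, 45.4]
orientation: [-1.506, -2.757, 0.0]
ft_force: [-4.8, 2.3, 5.7]
width: 45.6
grasp_force: 30.0
```

```bash
python3 m.py 3
```

```text
t22.50 [573.745  16.014  45.409] yaw122.69 F [-4.773  2.322  5.661] Mz 0.018 tq6 0.076 w45.6 g30.0
mean [-4.457  2.117  4.946  0.093  0.076] sd [0.197 0.14  0.539 0.029 0.   ]
```

move_arm:
  rows:
    - [0,0,0,2,40]
    - [0,0,0,0,40]
    - [0,0,0,0,40]
    - [0,0,0,0,40]

```text
t: 23.15
ee_pos: [573.7, 16.0, 45.4]
orientation: [-1.554, -2.73, 0.0]
ft_force: [-5.5, 3.2, 4.6]
width: 45.5
grasp_force: 30.0
```

```bash
python3 m.py 3
```

```text
t23.15 [573.749  16.015  45.391] yaw120.69 F [-5.477  3.177  4.565] Mz 0.064 tq6 0.076 w45.5 g30.0
mean [-5.108  2.723  5.048  0.081  0.076] sd [0.181 0.493 0.149 0.023 0.   ]
```

move_arm:
  rows:
    - [0,0,0,2,40]
    - [0,0,0,0,40]
    - [0,0,0,0,40]
    - [0,0,0,0,40]

```text
t: 23.8
ee_pos: [573.8, 16.0, 45.4]
orientation: [-1.602, -2.703, 0.0]
ft_force: [-4.1, 2.5, 5.0]
width: 45.6
grasp_force: 30.0
```

```bash
python3 m.py 3
```

```text
t23.80 [573.77   16.031  45.403] yaw118.70 F [-4.12   2.458  5.002] Mz 0.081 tq6 0.076 w45.6 g30.0
mean [-4.871  2.638  5.132  0.056  0.076] sd [0.337 0.778 0.071 0.021 0.   ]
```

move_arm:
  rows:
    - [0,0,0,2,40]
    - [0,0,0,0,40]
    - [0,0,0,0,40]
    - [0,0,0,0,40]

```text
t: 24.45
ee_pos: [573.8, 16.0, 45.4]
orientation: [-1.649, -2.674, 0.0]
ft_force: [-4.1, 2.8, 4.1]
width: 45.6
grasp_force: 30.0
```

```bash
python3 m.py 3
```

```text
t24.45 [573.782  16.012  45.421] yaw116.69 F [-4.111  2.789  4.134] Mz 0.068 tq6 0.076 w45.6 g30.0
mean [-4.183  1.96   5.291  0.06   0.076] sd [0.176 0.177 0.231 0.022 0.   ]
```

move_arm:
  rows:
    - [0,0,0,2,40]
    - [0,0,0,0,40]
    - [0,0,0,0,40]
    - [0,0,0,0,40]

```text
t: 25.1
ee_pos: [573.8, 16.1, 45.4]
orientation: [-1.695, -2.645, 0.0]
ft_force: [-5.1, 2.4, 5.8]
width: 45.0
grasp_force: 30.0
```

```bash
python3 m.py 3; python3 - <<'E'
from h import *
red("wrist","w12")
for l in("jaw","bearing"):
  for q in spotter.regions_of("wrist",l)[:1]:
    h=cv2.convexHull(np.argwhere(q["region"])[:,::-1].astype(np.int32))[:,0];P=np.array([ray("wrist",p,36)[:2] for p in h])-K0;print(l,q["conf"],"x",(P@D).min(),(P@D).max(),"y",(P@N).min(),(P@N).max())
E
```

```text
t25.10 [573.764  16.052  45.392] yaw114.71 F [-5.114  2.408  5.807] Mz 0.148 tq6 0.128 w45.0 g30.0
mean [-4.308  2.534  4.93   0.116  0.128] sd [0.279 0.647 0.298 0.024 0.   ]
red 18 [288.6 247.8] [13.6 14.3] ang rel gauge -57.1265575483548
jaw 0.93 x 41.62576188593829 110.26362430901489 y -11.61986495195793 10.56900972931383
bearing 0.65 x 110.32393139282355 144.29596419353513 y -20.145789903952945 19.221934812785204
```

Contact: the held torque rose by 0.052, which is about 3 N. One more equal step should add 5 N.

move_arm:
  rows:
    - [0,0,0,2,40]
    - [0,0,0,0,40]
    - [0,0,0,0,40]
    - [0,0,0,0,40]

```text
t: 25.9
ee_pos: [573.8, 16.0, 45.4]
orientation: [1.741, 2.615, -0.0]
ft_force: [-5.1, 2.6, 5.1]
width: 45.5
grasp_force: 30.0
```

```bash
python3 m.py 5
```

```text
t25.90 [573.793  16.019  45.397] yaw112.71 F [-5.097  2.611  5.111] Mz 0.200 tq6 0.201 w45.5 g30.0
mean [-4.459  2.355  5.299  0.204  0.201] sd [0.284 0.169 0.373 0.024 0.   ]
```

move_arm:
  rows:
    - [0,0,0,1.2,40]
    - [0,0,0,0,40]
    - [0,0,0,0,40]
    - [0,0,0,0,40]

```text
t: 26.65
ee_pos: [573.8, 16.0, 45.4]
orientation: [1.767, 2.597, -0.0]
ft_force: [-3.7, 1.1, 5.4]
width: 45.4
grasp_force: 30.0
```

```bash
python3 m.py 4
```

```text
t26.65 [573.788  16.006  45.422] yaw111.54 F [-3.718  1.13   5.387] Mz 0.352 tq6 0.328 w45.4 g30.0
mean [-4.432  2.216  4.911  0.305  0.328] sd [0.197 0.276 0.285 0.037 0.   ]
```

The geometry (about 3° past contact) and the torque rise agree on about 10–14 N, well under 20 N. Now I'll let go and lift straight up.

move_arm:
  rows:
    - [0,0,0,0,60]
    - [0,0,0,0,75]
    - [0,0,0,0,85]
    - [0,0,0,0,85]
    - [0,0,-2,0,85]
    - [0,0,-4,0,85]
    - [0,0,-5,0,85]
    - [0,0,-2,0,85]
    - [0,0,0,0,85]

```text
t: 27.98
ee_pos: [575.3, 16.1, 178.3]
orientation: [1.766, 2.593, 0.005]
ft_force: [0.3, -0.6, 0.2]
width: 74.6
grasp_force: 0.0
```

```bash
python3 - <<'E'
from h import *
s();red("wrist","w13")
for l,z in(("jaw",36),("bearing",36),("fine_knob",92),("fine_mark",92)):
  for q in spotter.regions_of("wrist",l)[:1]:
    h=cv2.convexHull(np.argwhere(q["region"])[:,::-1].astype(np.int32))[:,0];P=np.array([ray("wrist",p,z)[:2] for p in h])-K0;print(l,q["conf"],"x",(P@D).min(),(P@D).max(),"y",(P@N).min(),(P@N).max())
# white line direction on fine knob: bright pixels inside knob region, w7 vs now
q=spotter.regions_of("wrist","fine_knob")[0]["region"]
im=cv2.imread("pics/w13.png").min(2)
hull=cv2.convexHull(np.argwhere(q)[:,::-1].astype(np.int32));M=np.zeros_like(im);cv2.fillPoly(M,[hull],1);M=cv2.erode(M,np.ones((5,5)))
m=(M>0)&(im>90);c=np.argwhere(m).mean(0)[::-1];k=np.argwhere(q).mean(0)[::-1]
v=ray("wrist",c,92)[:2]-ray("wrist",k,92)[:2];print("mark now",m.sum(),np.degrees(np.arctan2(v@N,v@D)))
E
python3 - <<'E'
import numpy as np
# w7: yaw 166.7; knob centre crop (286,240), line end (325,268): image up = tool x, right = tool y
a=np.degrees(np.arctan2(-(268-240),325-286)); print("mark w7 approx rel gauge", 166.7-90+a-103.7)
a=np.degrees(np.arctan2(-(494-500),228-205)); print("mark w6 approx", 13.3+a-103.7)
E
```

```text
t27.98 [575.3  16.1 178.3] yaw111.50 F [ 0.3 -0.6  0.2] Mz 0.028 tq6 -0.000 w74.6 g0.0
jaw 0.69 x 42.435774590172976 111.27270162173268 y -8.599618970959993 12.814174628965715
bearing 0.73 x 111.15521569907159 150.390436225368 y -17.131146750179845 21.86366170414376
fine_knob 0.64 x -14.1003566965719 20.559335627862126 y -13.55269464260336 17.54195746067265
fine_mark 0.87 x -14.30209988518039 20.47393626037828 y -12.079560696488638 17.549008088732304
mark now 27 -74.03226177364941
mark w7 approx rel gauge -62.676408221862
mark w6 approx -75.77912601136835
```

The bearing is clamped between the jaw and the pad, the fine knob's line is where it was within measuring error, and the arm is clear. I'll hand in.

```bash
python3 -c "
from workcell import close_job
print(close_job())"
```

```text
the job is handed in; nothing more can be done
None
```

I set the bearing on the gauge bed and clamped it by turning only the outer ring; by feel the hold is about 10–14 N, not measured directly. I then let go with the arm clear, and handed the job in at about 28 s; no verdict came back.

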